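# Set the clamp screw of a note-pad holder

## Task

Set the clamp of the note-pad holder so that single notes can just be drawn out: turn its two-winged thumbscrew clockwise (seen from above) until it seats firmly on the pad, then back it off a quarter turn, and finish while still gripping the wings so that the screw cannot creep. Finish holding it: do not let go at the end. Leave the round knurled knob of the side guide as it is set and do not disturb the things lying around.

Things in the scene. Friction and masses are not known exactly. Their poses are not given: they have to be found in the camera images.
- clamp_screw (a joint): angle of the two-winged thumbscrew, rad. 0 = seated (a firm stop); negative = unscrewed: clockwise from above raises it towards 0, and -1.571 is a quarter turn back from the seat. Starts 1.9 to 2.9 rad short of the seat. Vertical axis; the head does not rise or sink noticeably. Stays where it is left (friction 0.05 N m); stops at -4.2 the other way.
- wing: steel two-winged head of the thumbscrew: upright blade 9 mm thick (its y), 50 mm long (its x), 30 mm tall at the wings, 18 mm in the notch between. Origin on the screw axis at the blade's underside, 81 mm above the desk; z up. Seated, its x axis is the holder's x; it stands turned anticlockwise from there by minus the joint value. Below it: an 18 mm wide hub.
- wing_grip (a point): middle of the blade, on the screw axis, 97 mm above the desk: the height at which to pinch it across its 9 mm thickness.
- holder: note-pad holder, fixed to the desk: grey base 125 x 165 mm, 12 mm high; an aluminium column at its +x side carries a beam (34 mm wide, top 69 mm above the desk) over a pad of 75 mm sticky notes. Origin on the desk, 18 mm in -y from the base's middle; x runs from pad to column, z up. Screw axis at (-15, 0) mm.
- guide_knob (a joint): angle of the round knurled lock knob of the side guide, rad, clockwise positive; it turns easily and is to be left as it is.
- knob_top (a point): top of the round knurled knob, 24 mm in diameter, on its axis, 37 mm above the desk, 70 mm in the holder's +y from the thumbscrew's axis.
- knob_rim (a point): a point on the rim of that knob, 12 mm from its axis; it turns with the knob.
- eraser: eraser, 23 x 55 x 13 mm, lying loose beside the holder; origin under its centre. Bystander.
- binder_clip: black binder clip, 22 x 32 x 34 mm, standing loose beside the holder; origin under its centre. Bystander.
- stapler: stapler, 150 x 34 x 42 mm, loose on the desk to the right; origin under its centre. Bystander.
- glue_stick: glue stick, 28 mm in diameter, 94 mm tall, standing loose behind on the left; origin under its centre. Bystander.
Things that resemble listed ones, but are neither listed nor needed, are in the scene too. There is more than one size of the holder; the job needs the larger.

How it is judged:
On the way:
1. the thumbscrew is turned clockwise until it seats (value of joint clamp_screw above -0.07 rad), for 0.2 s.
At the end, for the whole second after the job is handed in: After having been seated (within 0.07 rad of its stop), the thumbscrew stands a quarter turn back from its seat (1.57 rad, within 0.30 rad), at rest, with the fingers still gripping its wings (more than 2 N) (value of joint clamp_screw between -1.87 and -1.27 rad and contact force between the fingers and wing above 2 N and not (velocity of joint clamp_screw above 0.1 rad/s) and not (velocity of joint clamp_screw below -0.1 rad/s)); the arm keeps its last pose, push and grip.
It fails at once if the round knurled knob is turned by more than about 20 degrees (its rim by 4 mm) (distance of knob_rim from where it was at the start of the episode above 0.004 m).
It fails at once if the eraser is moved by more than 20 mm (distance of eraser from where it was at the start of the episode above 0.02 m).
It fails at once if the binder clip is moved by more than 20 mm (distance of binder_clip from where it was at the start of the episode above 0.02 m).
It fails at once if the stapler is moved by more than 20 mm (distance of stapler from where it was at the start of the episode above 0.02 m).
It fails at once if the glue stick is moved by more than 20 mm (distance of glue_stick from where it was at the start of the episode above 0.02 m).
It also fails if it takes over 48 s, if anything falls off the work surface, if the arm or the gripper's body presses on something with over 40 N, if the wrist force passes 120 N, or if a joint passes its speed limit or range.

## Robot

A 6-joint arm with a two-finger parallel gripper is mounted at the origin on a cart in front of the work surface, level with it; the furniture and walls round the work are solid. World frame = base frame: x ahead of the robot, y to its left, z up, the work surface at z = 0. Lengths are in m, angles in rad, forces in N, time in s.
With the tool pointing down it reaches from about 0.3 to 0.875 m from the base axis. Payload 6.4 kg.
Tool frame: the origin (TCP) lies midway between the tips of the shut fingers; the grasp point (between the pads) lies 19 mm behind it (grasp_offset is the distance from the TCP to the grasp point, in m); z points along the fingers, y is the line along which they close (so a half turn about z gives the same grasp; the last joint's range is limited). The gripper opens to 85 mm and grips with 20 to 120 N. Pads are 22 mm wide; open, the fingers measure 114 mm over their backs; the gripper's body (76 mm by 85 mm) begins 54 mm behind the grasp point. The pads swing forward as they close: fully open they stand 13 mm farther back than shut.
Start: joints at [1.126, 0.181, 1.607, -0, 1.354, -0.206], TCP at [0.136, 0.559, 0.231] pointing down, gripper open.
Joint ranges: [-2.99, 2.99], [-0.89, 2.07], [0.3, 2.58], [-1.14, 4.28], [0, 2.63], [-3.12, 3.12]. Speed limits (rad/s): [2.57, 2.57, 3.01, 3.14, 3.14, 3.14].

## Interface

Orientations are given as a unit quaternion [w, x, y, z].
In Python, from bench import * gives the robot as it stands. The module is installed in compiled form; this text tells all that it offers.
- The arm moves only by the tool servo_tool, never from a script. Its argument "commands" is text: rows parted by semicolons, each of 7 numbers parted by spaces: the turn, a rotation vector about the tool's x, y, z in rad, then the shift along the tool's x, y, z in mm, then the opening, from 0 (shut) to 1 (fully open). In form: wx wy wz dx dy dz claw; .... A call has 1 to 5 rows; each row shifts and turns the commanded pose from where the row before left it, along the tool's axes as they then stand; what a row does not reach is not made up. A row lasts 1/8 s, in which the tool goes at most 62.5 mm and 10.7 degrees, less where a joint would pass 70% of its speed; a pose out of reach is approached as far as the arm can. A call with a gripper value outside its range is refused whole. The fingers move at their own pace and stop on an object; the grip force is fixed at half the most. Time passes only in rows, so rows that do not move let the fingers close. It gives the time, the measured TCP pose, the force, the opening and the grip force at its end, in the units of the state.
- get_obs(): the state, without advancing time (a new reading comes with each control period).
- camera(name): name is "side" or "top"; returns the picture (420x560x3 uint8, blue, green, red); there is no depth.
- calibration(name): a dict with "fx", "fy", "cx", "cy" (pixels), "R" (3x3) and "t" (3): a world point X has camera coordinates R X + t. Camera axes: x right, y down, z forward; pixel columns grow to the right and rows downward; lengths in m; the calibration is good to about 2 mm. A picture is of the moment at which its call begins. calibration takes no time and is no camera call.
- hand_in(): hands the job in; it is judged then, once.
The state is a dict: "time_s": time; "q": joint angles; "dq": joint speeds; "joint_efforts": joint torques, N m; "eef_pos": TCP position; "eef_rot": TCP orientation; "wrist_force": force on the tool from outside, world axes, zero at the start; "torque": the same for the moment, N m; "opening": opening from 0.0 (shut) to 1.0 (fully open); "grasp_force": force on a finger pad.
Only numpy, scipy, OpenCV 4.12 (cv2) and the standard library are available. Lean on these libraries where they do the work, as an engineer would, in place of code of your own. Each camera call takes 0.05 s, during which the arm holds its last target. There are 200 camera calls.

## Working session

There is one attempt and no reset: what is moved stays moved. The work goes in short steps, Python scripts to look and compute and a tool call to move; the robot and the scene stay as the last step left them, time stands still between calls to the robot, and variables do not carry over. Pictures are saved under pics/ and viewed, at most 10 in all, crops included, and the job is handed in when it is done.

Besides the shell and the picture viewer there is one more tool, called as name(argument=value, ...) on one line, values as JSON. servo_tool: Moves the arm, as the interface text tells. Its arguments: {"type":"object","properties":{"commands":{"type":"string"}},"required":["commands"]}

```bash
mkdir -p pics
python3 - <<'E'
from bench import *
import cv2,numpy as np
for n in("top","side"):
    im=camera(n);cv2.imwrite(f"pics/{n}0.png",im);c=calibration(n);print(n,c)
o=get_obs();print(o["time_s"],o["eef_pos"],o["eef_rot"],o["opening"])
E
```

```text
top {'fx': 546.2341122745884, 'fy': 546.2341122745884, 'cx': 271.0071395119443, 'cy': 215.10993548354637, 'R': array([[-0.01701589, -0.99975249, -0.01433209],
       [-0.9950014 ,  0.01834224, -0.09816202],
       [ 0.09840061,  0.01259013, -0.99506724]]), 't': array([-0.00683384,  0.54472144,  1.13349188])}
side {'fx': 381.0472273406019, 'fy': 381.0472273406019, 'cx': 268.6245395256255, 'cy': 208.50034283102582, 'R': array([[ 0.99944193,  0.02248567,  0.0247027 ],
       [ 0.03318478, -0.58376331, -0.81124544],
       [-0.00382087,  0.81161247, -0.58418371]]), 't': array([-0.54008671,  0.04306899,  0.93619351])}
0.1 [0.13577401 0.55823379 0.23045342] [-2.54502074e-04  1.19105624e-01  9.92881266e-01 -7.60221035e-04] 0.9991391417860475
```

View pics/top0.png

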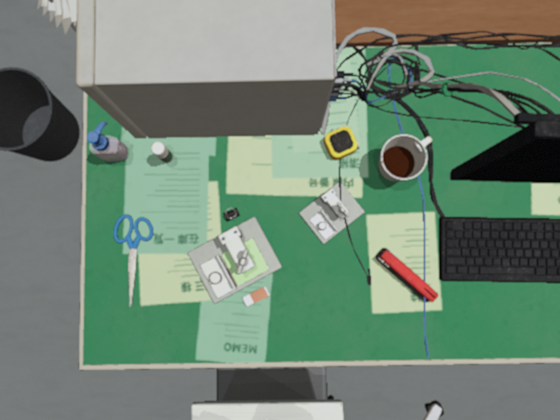

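View pics/side0.png

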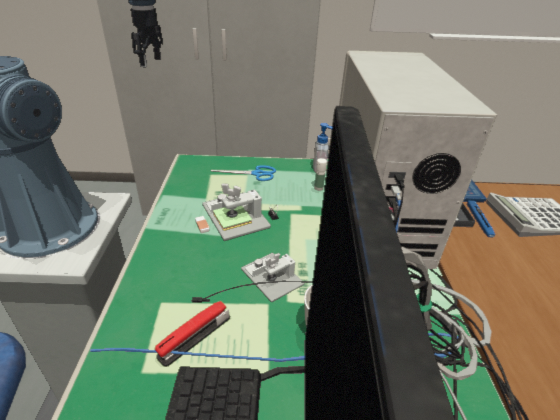

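Two candidates show in the top view: a larger holder at about (235,260), with the eraser and binder clip beside it, and a smaller one at (332,213). The first fits; I'll confirm it in one enlarged crop.

Run:
```python
import cv2,numpy as np
a=cv2.imread("pics/top0.png")[205:305,180:285];b=cv2.imread("pics/side0.png")[175:245,195:285]
a=cv2.resize(a,None,fx=4,fy=4,interpolation=cv2.INTER_CUBIC);b=cv2.resize(b,None,fx=4,fy=4,interpolation=cv2.INTER_CUBIC)
o=np.zeros((400,780,3),np.uint8);o[:,:420]=a;o[:280,420:]=b;cv2.imwrite("pics/crop0.png",o)
```

```text
(no output)
```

View pics/crop0.png

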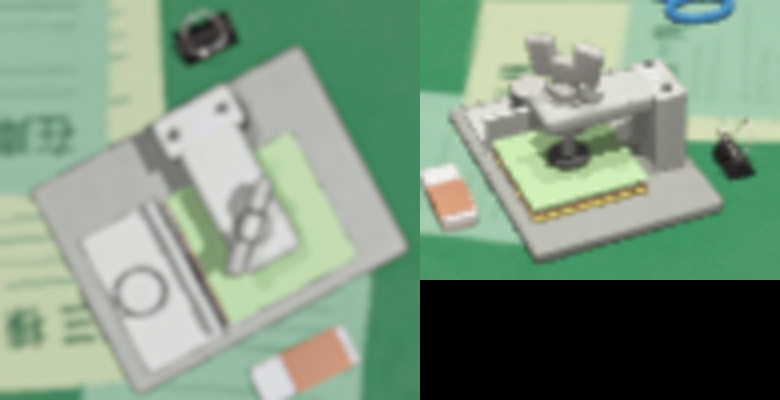

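The crop confirms it: the larger holder has the beam, the two-winged head centred at crop (251,227) (ends about (265,183) and (237,272)), the round knob at (140,292), and the eraser and clip alongside. Next I'll cast rays.

```bash
cat > h.py <<'E'
from bench import *
import numpy as np,cv2
def ray(n,u,v,z):
    c=calibration(n);d=c["R"].T@np.array([(u-c["cx"])/c["fx"],(v-c["cy"])/c["fy"],1]);o=-c["R"].T@c["t"]
    return o+d*(z-o[2])/d[2]
E
python3 - <<'E'
from h import *
T=lambda x,y,z:ray("top",180+x/4-.4,205+y/4-.4,z)
C=np.array([T(*p,.012) for p in[(33,190),(298,47),(407,246),(140,392)]])
print(C.round(4),np.linalg.norm(C-np.roll(C,-1,0),axis=1))
m=C.mean(0)
y=(C[0]-C[1]+C[3]-C[2])[:2];y/=np.linalg.norm(y);x=(C[0]-C[3]+C[1]-C[2])[:2];x/=np.linalg.norm(x)
ang=np.arctan2(-y[0]+x[1]*1+0,y[1]+x[0]); ang=np.arctan2(x[1]-y[0],x[0]+y[1])
x=np.array([np.cos(ang),np.sin(ang)]);y=np.array([-x[1],x[0]])
print("yaw",ang,"screw from base",m[:2]-.018*y-.015*x)
a,b=T(265,183,.111),T(237,272,.111)
print("wing",a,b,(a+b)/2,np.linalg.norm(a-b),"ang",np.arctan2(*(a-b)[1::-1]))
# side: wing tops
S=lambda x,y,z:ray("side",195+(x-420)/4-.4,175+y/4-.4,z)
a,b=S(540,40,.111),S(588,50,.111);print("side",a,b,(a+b)/2)
print("knob",T(140,292,.037))
o=get_obs();print(o["q"])
from scipy.spatial.transform import Rotation as R
q=o["eef_rot"];print(R.from_quat(np.r_[q[1:],q[0]]).as_matrix().round(3))
E
```

```text
[[ 0.4697  0.1631  0.012 ]
 [ 0.544   0.0201  0.012 ]
 [ 0.4364 -0.0365  0.012 ]
 [ 0.3618  0.1065  0.012 ]] [0.16115925 0.12155202 0.16129033 0.12187363]
yaw 0.48199947953683436 screw from base [0.44799643 0.04041514]
wing [0.46776954 0.03287956 0.111     ] [0.42467841 0.04708265 0.111     ] [0.44622397 0.03998111 0.111     ] 0.04537149857975506 ang -0.3183920721869662
side [0.43232318 0.04113137 0.111     ] [0.46162457 0.03191717 0.111     ] [0.44697388 0.03652427 0.111     ]
knob [0.4147765  0.10320113 0.037     ]
[ 1.12570104e+00  1.81509727e-01  1.60790107e+00 -4.36709812e-06
  1.35378523e+00 -2.06316176e-01]
[[-0.972  0.237 -0.001]
 [ 0.237  0.972 -0.001]
 [ 0.    -0.002 -1.   ]]
```

Axis is at about (0.4475, 0.0395). Holder yaw is 0.482 and the wing is at 2.823, so the joint stands near -2.34. With the tool's y across the blade, q6 runs about -1.16 → 1.18 → -0.39, so one grip is enough. I'm moving above it.

servo_tool(commands="0 0 0 -28.4 -28.7 0 1;0 0 0 -28.4 -28.7 0 1;0 0 0 -28.4 -28.7 0 1;0 0 0 -28.4 -28.7 0 1;0 0 0 -28.4 -28.7 0 1")

```text
time_s: 0.72
eef_pos: [0.2403, 0.3844, 0.231]
eef_rot: [-0.0, 0.119, 0.993, -0.0]
wrist_force: [0.5, -0.8, 0.4]
opening: 0.998
grasp_force: 0.0
```

servo_tool(commands="0 0 0 -28.4 -28.7 0 1;0 0 0 -28.4 -28.7 0 1;0 0 0 -28.4 -28.7 0 1;0 0 0 -28.4 -28.7 0 1;0 0 0 -28.4 -28.7 0 1")

```text
time_s: 1.35
eef_pos: [0.3443, 0.2114, 0.2311]
eef_rot: [-0.0, 0.119, 0.993, -0.0]
wrist_force: [0.5, -0.0, 0.6]
opening: 1.002
grasp_force: 0.0
```

servo_tool(commands="0 0 0 -28.4 -28.7 0 1;0 0 0 -28.4 -28.7 0 0.7;0 0 0 -28.4 -28.7 0 0.7;0 0 0 -28.4 -28.7 0 0.7;0 0 0.08 -28.4 -28.7 0 0.7")

```text
time_s: 1.98
eef_pos: [0.4484, 0.0384, 0.231]
eef_rot: [-0.0, 0.16, 0.987, 0.0]
wrist_force: [1.5, 0.5, -0.5]
opening: 0.702
grasp_force: 0.0
```

servo_tool(commands="0 0 0 0 0 30 0.7;0 0 0 0 0 30 0.7;0 0 0 0 0 0 0.7")

```text
time_s: 2.35
eef_pos: [0.4459, 0.0399, 0.169]
eef_rot: [-0.003, 0.159, 0.987, 0.0]
wrist_force: [0.1, 0.4, 0.4]
opening: 0.703
grasp_force: 0.0
```

Run:
```python
from h import *
a=camera("top")[205:305,180:285];b=camera("side")[145:245,195:285]
a=cv2.resize(a,None,fx=4,fy=4,interpolation=cv2.INTER_CUBIC);b=cv2.resize(b,None,fx=4,fy=4,interpolation=cv2.INTER_CUBIC)
cv2.imwrite("pics/crop1.png",np.hstack([a,b]))
o=get_obs();print(o["time_s"],o["eef_pos"],o["eef_rot"],o["opening"],o["q"])
```

```text
2.45 [0.44820667 0.03969908 0.17181567] [-4.02097312e-05  1.58645965e-01  9.87335534e-01  4.57860137e-06] 0.7020429492953113 [-1.76550120e-01 -4.00127403e-02  1.96919114e+00  8.29712099e-06
  1.21249482e+00 -1.42871116e+00]
```

View pics/crop1.png

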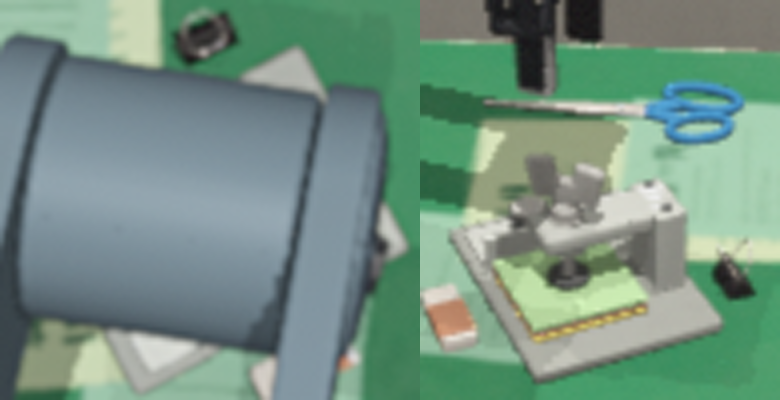

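The top view is blocked by the wrist. In the side crop the fingers are above the wings at (565,175) with nothing touched. Pose matches the estimate to within 1 mm, so I'm descending.

servo_tool(commands="0 0 0 0 0 25 0.7;0 0 0 0 0 25 0.7;0 0 0 0 0 20 0.7;0 0 0 0 0 15 0.7;0 0 0 0 0 6 0.7")

```text
time_s: 3.08
eef_pos: [0.4484, 0.0397, 0.0804]
eef_rot: [0.0, 0.159, 0.987, -0.0]
wrist_force: [-0.0, -0.1, 0.6]
opening: 0.699
grasp_force: 0.0
```

servo_tool(commands="0 0 0 0 0 0 0.4;0 0 0 0 0 0 0.25;0 0 0 0 0 0 0.25")

```text
time_s: 3.45
eef_pos: [0.4486, 0.0396, 0.0809]
eef_rot: [0.001, 0.159, 0.987, -0.0]
wrist_force: [-0.1, -0.1, 0.4]
opening: 0.25
grasp_force: 0.0
```

Run:
```python
from h import *
b=camera("side")[165:245,185:295]
cv2.imwrite("pics/crop2.png",cv2.resize(b,None,fx=6,fy=6,interpolation=cv2.INTER_CUBIC))
o=get_obs();print(o["time_s"],o["eef_pos"],o["eef_rot"],o["opening"],o["wrist_force"])
```

```text
3.5 [0.44849993 0.03957994 0.08080762] [ 5.07393143e-04  1.58721962e-01  9.87323190e-01 -1.03315153e-05] 0.24829533170078505 [ 0.45149437 -0.22684932  0.48133608]
```

View pics/crop2.png

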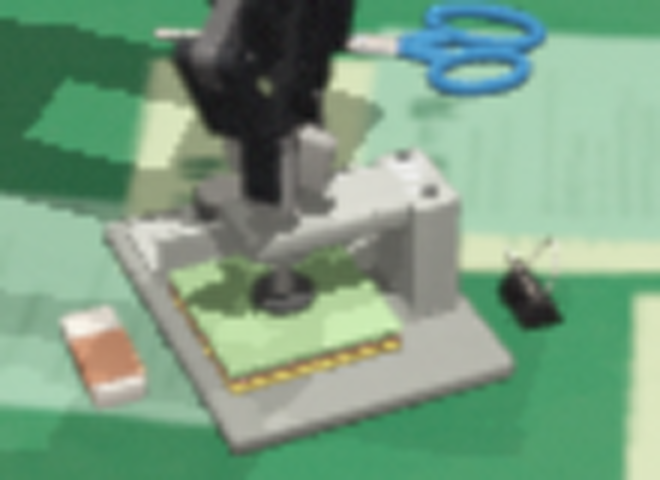

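Near finger is at (263,170), just in front of the blade; the right wing (315,150) lies behind it, between the fingers. The eraser (105,355) and clip (530,290) are unmoved. Closing.

servo_tool(commands="0 0 0 0 0 0 0.15;0 0 0 0 0 0 0;0 0 0 0 0 0 0;0 0 0 0 0 0 0;0 0 0 0 0 0 0")

```text
time_s: 4.12
eef_pos: [0.4488, 0.0404, 0.0812]
eef_rot: [0.001, 0.159, 0.987, 0.001]
wrist_force: [-1.1, 5.9, 6.3]
opening: 0.094
grasp_force: 81.4
```

Run:
```python
from h import *
o=get_obs();print(o)
```

```text
{'time_s': 4.125, 'q': array([-1.75848431e-01,  1.06979112e-01,  2.03211849e+00,  1.89129410e-03,
        1.00116356e+00, -1.42859573e+00]), 'dq': array([-0.0004286 , -0.00128668,  0.00073739,  0.00148573, -0.00127419,
        0.00147555]), 'joint_efforts': array([ -2.36132316, -31.042732  , -26.52922153,  -1.36884157,
        -0.47481442,  -0.06359122]), 'eef_pos': array([0.44881813, 0.0404133 , 0.0812303 ]), 'eef_rot': array([6.79053864e-04, 1.58858048e-01, 9.87300888e-01, 7.85355094e-04]), 'wrist_force': array([-1.14637818,  5.87682148,  6.34832944]), 'torque': array([ 0.87883118,  0.08658922, -0.09581246]), 'grasp_force': 81.36096305304818, 'opening': 0.09424551935945784}
```

Gripped at 81 N. I'll relieve the small sideways push and start turning clockwise (+wz).

servo_tool(commands="0 0 0 0 1 0 0;0 0 0.1 0 0 0 0;0 0 0.15 0 0 0 0;0 0 0.15 0 0 0 0;0 0 0.1 0 0 0 0")

```text
time_s: 4.75
eef_pos: [0.4481, 0.0394, 0.0812]
eef_rot: [-0.0, 0.399, 0.917, -0.001]
wrist_force: [-6.5, -5.9, 12.0]
opening: 0.092
grasp_force: 82.4
```

```bash
cat >> h.py <<'E'
def st():
    o=get_obs();a=o["eef_rot"];from scipy.spatial.transform import Rotation as R
    m=R.from_quat(np.r_[a[1:],a[0]]).as_matrix();f=np.array(o["wrist_force"])
    print(o["time_s"],"y-yaw",np.arctan2(m[1,1],m[0,1]).round(3),"pos",np.round(o["eef_pos"],4),"Ftool",(m.T@f).round(1),"T",np.round(o["torque"],2),"grip",o["grasp_force"],o["opening"],"q6",o["q"][5])
E
python3 -c "
from h import *
st()"
```

```text
4.75 y-yaw 0.749 pos [0.4481 0.0394 0.0812] Ftool [  0.1  -8.8 -12. ] T [-0.89  1.07  0.1 ] grip 82.43110504859942 0.09173435199471074 q6 -0.9226912765867198
```

servo_tool(commands="0 0 0.15 0 -1 0 0;0 0 0.15 0 0 0 0;0 0 0.15 0 0 0 0;0 0 0.15 0 0 0 0;0 0 0.1 0 0 0 0")

```text
time_s: 5.38
eef_pos: [0.4464, 0.0386, 0.0811]
eef_rot: [-0.0, 0.689, 0.724, -0.002]
wrist_force: [-11.8, -6.3, 17.3]
opening: 0.089
grasp_force: 82.7
```

```bash
python3 -c "
from h import *
st()"
```

```text
5.375 y-yaw 0.049 pos [0.4464 0.0386 0.0811] Ftool [ -5.8 -12.2 -17.3] T [-1.07  1.81  0.1 ] grip 82.68670410354389 0.08880720991960486 q6 -0.22459205213349548
```

servo_tool(commands="0 0 0.15 0 -1 -1.5 0;0 0 0.15 0 -0.5 -1 0;0 0 0.15 0 0 0 0;0 0 0.15 0 0 0 0;0 0 0.1 0 0 0 0")

```text
time_s: 6.0
eef_pos: [0.4444, 0.0392, 0.0813]
eef_rot: [-0.0, 0.896, 0.444, -0.002]
wrist_force: [-1.0, -3.5, -9.4]
opening: 0.094
grasp_force: 81.3
```

```bash
python3 -c "
from h import *
st()"
```

```text
6.0 y-yaw -0.651 pos [0.4444 0.0392 0.0813] Ftool [-3.3  1.4  9.4] T [-0.7   0.04  0.09] grip 81.32424911820635 0.09350441817051261 q6 0.474876479266863
```

servo_tool(commands="0 0 0.1 0 0 0.8 0;0 0 0.1 0 0 0 0;0 0 0.1 0 0 0 0;0 0 0.05 0 0 0 0")

```text
time_s: 6.5
eef_pos: [0.4438, 0.0399, 0.0812]
eef_rot: [-0.001, 0.959, 0.282, -0.003]
wrist_force: [-6.9, -0.4, 3.5]
opening: 0.093
grasp_force: 82.5
```

```bash
python3 -c "
from h import *
st()"
```

```text
6.5 y-yaw -1.0 pos [0.4438 0.0399 0.0812] Ftool [-6.1 -3.4 -3.5] T [-0.2   1.    0.08] grip 82.54613431341568 0.09275458153893419 q6 0.8232224804740905
```

servo_tool(commands="0 0 0.05 0 0 0 0;0 0 0.04 0 0 0 0")

```text
time_s: 6.75
eef_pos: [0.4437, 0.0401, 0.0813]
eef_rot: [-0.001, 0.971, 0.239, -0.003]
wrist_force: [-7.5, 0.5, 4.1]
opening: 0.09
grasp_force: 82.7
```

```bash
python3 -c "
from h import *
st()"
```

```text
6.75 y-yaw -1.089 pos [0.4437 0.0401 0.0813] Ftool [-6.4 -4.  -4.1] T [-0.1   1.08  0.03] grip 82.65964086222084 0.09017148179299389 q6 0.9124420474976801
```

servo_tool(commands="0 0 0.04 0 0 0 0;0 0 0.04 0 0 0 0")

```text
time_s: 7.0
eef_pos: [0.4437, 0.04, 0.0814]
eef_rot: [-0.0, 0.979, 0.202, -0.003]
wrist_force: [-7.5, -0.4, 5.0]
opening: 0.092
grasp_force: 105.2
```

```bash
python3 -c "
from h import *
st()"
```

```text
7.0 y-yaw -1.165 pos [0.4437 0.04   0.0814] Ftool [-7.1 -2.6 -5. ] T [0.2  1.21 1.92] grip 105.24660288618179 0.09214121226166826 q6 0.9897579517531567
```

servo_tool(commands="0 0 0.04 0 0 0 0;0 0 0.04 0 0 0 0")

```text
time_s: 7.25
eef_pos: [0.4446, 0.0405, 0.0816]
eef_rot: [-0.0, 0.987, 0.162, -0.002]
wrist_force: [-5.2, 2.4, 2.6]
opening: 0.097
grasp_force: 143.0
```

```bash
python3 -c "
from h import *
st()"
```

```text
7.25 y-yaw -1.244 pos [0.4446 0.0405 0.0816] Ftool [-4.2 -4.  -2.6] T [0.97 0.43 2.25] grip 143.04947381522993 0.09716717527266132 q6 1.0690922352084584
```

The torque jumped to about 2 N m at tool yaw ≈ -1.12 against a predicted -1.09, so it is seated. I'll hold briefly, then back off to tool yaw ≈ 0.45.

servo_tool(commands="0 0 0 0 0 0 0;0 0 0 0 0 0 0;0 0 0 0 0 0 0")

```text
time_s: 7.62
eef_pos: [0.4446, 0.0406, 0.0816]
eef_rot: [-0.0, 0.987, 0.163, -0.002]
wrist_force: [-4.5, 2.5, 2.1]
opening: 0.092
grasp_force: 140.6
```

servo_tool(commands="0 0 -0.1 0 0 0 0;0 0 -0.1 0 0 0 0;0 0 -0.12 0 0 0 0;0 0 -0.12 0 0 0 0;0 0 -0.12 0 0 0 0")

```text
time_s: 8.25
eef_pos: [0.4443, 0.0393, 0.0813]
eef_rot: [-0.0, 0.903, 0.429, -0.002]
wrist_force: [-4.3, -4.6, -0.0]
opening: 0.092
grasp_force: 87.3
```

```bash
python3 -c "
from h import *
st()"
```

```text
8.25 y-yaw -0.684 pos [0.4443 0.0393 0.0813] Ftool [-6.3 -0.4  0.1] T [-0.71  0.67 -0.08] grip 87.34990583445324 0.09243699940671044 q6 0.5074023927541788
```

servo_tool(commands="0 0 -0.12 0 0 0 0;0 0 -0.12 0 0 0 0;0 0 -0.12 0 0 0 0;0 0 -0.12 0 0 0 0;0 0 -0.12 0 0 0 0")

```text
time_s: 8.88
eef_pos: [0.4458, 0.0387, 0.0813]
eef_rot: [0.001, 0.736, 0.677, -0.001]
wrist_force: [2.4, -6.3, -8.2]
opening: 0.088
grasp_force: 86.0
```

servo_tool(commands="0 0 -0.12 0 0 0 0;0 0 -0.12 0 0 0 0;0 0 -0.12 0 0 0 0;0 0 -0.1 0 0 0 0;0 0 -0.075 0 0 0 0")

```text
time_s: 9.5
eef_pos: [0.4472, 0.0389, 0.0814]
eef_rot: [0.002, 0.532, 0.847, -0.0]
wrist_force: [8.2, -3.1, -14.4]
opening: 0.089
grasp_force: 84.4
```

servo_tool(commands="0 0 0 0 0 0 0;0 0 0 0 0 0 0")

```text
time_s: 9.75
eef_pos: [0.4472, 0.0389, 0.0814]
eef_rot: [0.002, 0.533, 0.846, -0.0]
wrist_force: [8.4, -3.6, -13.7]
opening: 0.092
grasp_force: 84.5
```

Run:
```python
from h import *
st()
a=camera("top")[205:305,180:285];b=camera("side")[145:245,195:285]
cv2.imwrite("pics/crop3.png",np.hstack([cv2.resize(i,None,fx=4,fy=4,interpolation=cv2.INTER_CUBIC) for i in(a,b)]))
```

```text
9.75 y-yaw 0.447 pos [0.4472 0.0389 0.0814] Ftool [-6.8  6.  13.7] T [-0.71 -1.24  0.05] grip 84.47391127701849 0.09212689959813465 q6 -0.6238052438513971
```

View pics/crop3.png

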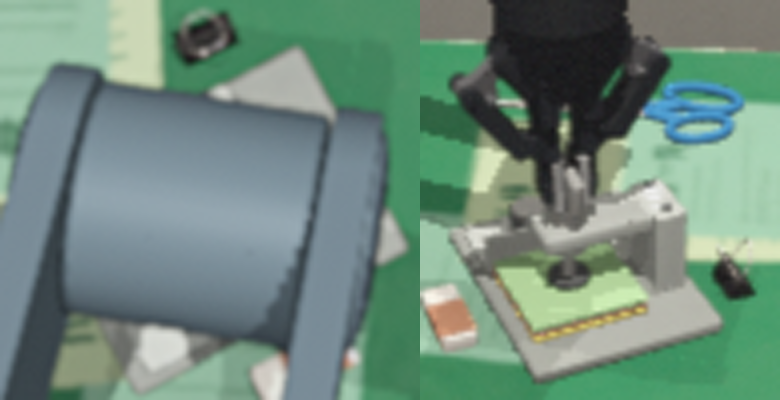

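The side crop shows the blade edge-on at (570,190), held between both fingers and square to the beam. The bystanders are where they were. Grip is 84 N and the screw is at rest, so I'm handing in.

```bash
python3 -c "
from bench import *
print(hand_in())"
```

```text
the job is handed in; nothing more can be done
None
```

I turned the thumbscrew clockwise until it seated (torque rose to about 2 N m), backed it off about 1.57 rad by the tool's rotation, and handed the job in at about 10 s still gripping the wings at 84 N; the eraser and binder clip looked unmoved in the last picture, and no verdict was returned.

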